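# Discharge and reverse the calibration coils

## Robot

A 6-joint arm with a two-finger parallel gripper is mounted at the origin on the work surface. World frame = base frame: x ahead of the robot, y to its left, z up, the work surface at z = 0. Lengths are in m, angles in degrees, forces in N, time in s.
With the tool pointing down it reaches from about 0.275 to 1 m from the base axis. Payload 8.4 kg.
Tool frame: the origin (TCP) lies at the very end of the fingers, on their centre line; the grasp point (between the pads) lies 19 mm behind it (grip_depth is the distance from the TCP to the grasp point, in m); z points along the fingers, y is the line along which they close (so a half turn about z gives the same grasp; the last joint's range is limited). The gripper opens to 85 mm and grips with 20 to 120 N. Pads are 22 mm wide; open, the fingers measure 114 mm over their backs; the gripper's body (76 mm by 85 mm) begins 54 mm behind the grasp point. The pads swing forward as they close: fully open they stand 13 mm farther back than shut.
Start: joints at [-74.966, 20.225, 93.587, -0, 66.188, -0.138], TCP at [0.164, -0.603, 0.211] pointing down, gripper open.
Joint ranges: [-150.9, 150.9], [-52.94, 120.26], [3.33, 152.33], [-74.26, 254.26], [0, 154.13], [-172.89, 172.89]. Speed limits (degrees/s): [127.2, 127.2, 159.86, 180, 180, 180].

## Interface

Orientations are given as [roll, pitch, yaw] about the fixed x, y, z axes, in that order (R = Rz(yaw) Ry(pitch) Rx(roll)).
In Python, from workcell import get_state, get_image, calibration, hand_in, grip_depth gives the robot as it stands.
- The arm moves only by the tool apply_moves, never from a script. Its argument "series" is a list of rows, each a list of 4 numbers: the shift along the tool's x, y, z in cm, then the turn about the tool's z in degrees. In form: [[dx, dy, dz, yaw], ...]. A call has exactly 10 rows; each row is the pose to reach, as a shift and turn from the pose commanded when the call began, along the tool's axes at that moment; what a row does not reach only later rows make up. A row lasts 1/10 s, in which the tool goes at most 50 mm and 8.59 degrees, less where a joint would pass 70% of its speed; a pose out of reach is approached as far as the arm can. A call with a gripper value outside its range is refused whole. "fingers" is the closure, from -1 (fully open) to 1 (shut), so that 0 is half open, set as the call begins (left out, the last holds). The fingers move at their own pace and stop on an object; "newtons" is the grip in N (left out, the last holds). Time passes only in rows, so rows that repeat a pose let the fingers close, or fill a call up. It gives the time, the measured TCP pose, the force, the opening and the grip force at its end, in the units of the state.
- get_state(): the state, without advancing time (a new reading comes with each control period).
- get_image(name): name is "scene" or "top"; returns the picture (384x512x3 uint8, blue, green, red); there is no depth.
- calibration(name): a dict with "K" (3x3 intrinsics, pixels), "xyz" and "attitude" of the camera in the world. Camera axes: x right, y down, z forward; pixel columns grow to the right and rows downward; lengths in m; the calibration is good to about 2 mm. A picture is of the moment at which its call begins. calibration takes no time and is no camera call.
- hand_in(): hands the job in; it is judged then, once.
The state is a dict: "time": time; "joints": joint angles; "qvel": joint speeds; "tau": joint torques, N m; "position": TCP position; "tcp_rot": TCP orientation; "wrist_force": force on the tool from outside, world axes, zero at the start; "moment": the same for the moment, N m; "finger_gap": finger opening in m; "finger_force": force on a finger pad.
Only numpy, scipy, OpenCV 4.12 (cv2) and the standard library are available. Lean on these libraries where they do the work, as an engineer would, in place of code of your own. Each camera call takes 0.05 s, during which the arm holds its last target. There are 200 camera calls.

## Task

Reverse the calibration coils: first slide the dust cover fully aside on the button box, press the button under it all the way down, and slide the cover fully back over the button. Then lift the lockout collar on the lever clear of the gate plates, and with it lifted push the lever through the gate to its far stop, and let the collar drop fully home so that the lever is locked there. Leave the compass housing, punch, loupe and glass level where they are.

Things in the scene. Friction and masses are not known exactly. Their poses are not given: they have to be found in the camera images.
- lever_base: Fixed grey base of the reversing lever, 160 (x) x 110 (y) x 50 mm, origin under its centre, z up; +x points away from the robot, give or take 25 degrees of yaw. Across its middle (x = 0) stands the gate: two steel plates 8 mm thick (x), from 9 to 35 mm either side of y = 0, tops 97 mm above the table. The 12 mm lever rod passes between them, the collar only when lifted.
- lever_pivot (a point): Fixed hinge point of the lever, on the base's centre line 35 mm above the table; the hinge axis is the base's y axis.
- lever_top (a point): Top end of the lever: a 12 mm steel rod with a 16 mm cap, its top 120 mm from the pivot; marks which way the lever leans.
- collar_grip (a point): Point on the rod's axis inside the lockout collar, 12 mm below its top; z along the rod upwards. The collar is a brass cylinder 36 mm across, 50 mm long, sliding on the lever rod; when down it spans 45 to 95 mm from the pivot, and this point is 83 mm from the pivot; the rod's top is then 25 mm above the collar's top.
- lever (a joint): Lever angle, rad. 0: near stop, leaning 0.46 rad to the base's -x; 0.46: upright in the gate; 0.92: far stop, leaning 0.46 rad to +x. Starts at 0 to 0.06. With the collar down the gate stops it at about 0.10 (and 0.82 from the far side). Stays where left; friction 0.12 N m.
- collar (a joint): How far the collar is lifted along the lever rod, m, 0 (home) to 0.026. A light spring and its weight (3 to 6 N in all) return it when let go. At least 0.017 is needed to clear the gate plates. It drops home only beyond 0.82 rad on the far side (or under 0.10 on the near side).
- button_box: Fixed grey box, 100 (x) x 190 (y) x 61 mm high, origin under its centre, z up; +y, along its length, points to the robot's left, give or take 25 degrees of yaw. The -y half has an open well 76 (x) x 86 (y) mm with the button in its middle, at y = -45 mm; the +y half is solid, 60 mm high; there the open cover parks.
- cover_grip (a point): Point in the cover's grip fin, 91 mm above the table; moves with the cover; at x = 0, y = -45 mm of the box when closed. The dust cover is an aluminium plate 88 (x) x 85 (y) x 6 mm, top 67 mm above the table, with an upright fin across its middle: 55 mm long in the box's x, 12 mm thick in y, top 101 mm above the table.
- cover (a joint): Cover position, m: 0 closed over the button, 0.09 fully open, sliding to the box's +y. Starts at 0 to 0.003. Stays where it is left; about 1.5 N of friction.
- button_top (a point): Centre of the top face of the round steel push button, 36 mm in diameter, 58 mm above the table when up (3 mm below the well's rim); covered by the closed cover.
- button (a joint): How far the button is pressed, m: 0 up, 0.007 fully down (5 N, springs back).
- housing: Bystander: loose black round compass housing, 92 mm across, 36 mm high, origin under its centre.
- punch: Bystander: loose steel centre punch lying along its x, 134 mm long, 14 mm thick, origin at its underside, mid-length.
- loupe: Bystander: loose chrome loupe, a spool 62 mm across and 50 mm high, origin under its centre.
- level: Bystander: loose round green glass level, 72 mm across, 26 mm high, origin under its centre.
Things that resemble listed ones, but are neither listed nor needed, are in the scene too. What is shaped like the lever_base but purple is not meant. Leave any green look-alike of the button_box alone.

How it is judged (in metres and radians):
On the way, in this order (a step that is already met when the one before it is completed fails the run):
1. the dust cover is slid aside, clear of the button (past 75 of its 90 mm) (value of joint cover above 0.075 m), for 0.1 s.
2. the button is pressed down (past 5.5 of its 7 mm) with the cover open (value of joint button above 0.0055 m and value of joint cover above 0.07 m), for 0.1 s.
3. the dust cover is closed again (within 6 mm) (value of joint cover below 0.006 m), for 0.2 s.
4. the collar is lifted (past 16 mm) while the lever is still before the gate (less than 0.15 rad) (value of joint collar above 0.016 m and value of joint lever below 0.15 rad), for 0.1 s.
5. the lever is pushed through the gate (past 0.8 rad) (value of joint lever above 0.8 rad), for 0.1 s.
At the end, for the whole second after the job is handed in: The lever leans to the far side beyond the gate (over 0.84 rad) and is still, the collar is fully down on it (within 3 mm), the cover is closed over the button (within 6 mm) and the button is up (within 2 mm) (value of joint lever above 0.84 rad and value of joint collar below 0.003 m and value of joint cover below 0.006 m and value of joint button below 0.002 m and velocity of joint lever between -0.05 and 0.05 rad/s); the robot touches nothing.
It fails at once if the compass housing is moved by more than 20 mm (distance of housing from where it was at the start of the episode above 0.02 m).
It fails at once if the centre punch is moved by more than 20 mm (distance of punch from where it was at the start of the episode above 0.02 m).
It fails at once if the loupe is moved by more than 20 mm (distance of loupe from where it was at the start of the episode above 0.02 m).
It fails at once if the glass level is moved by more than 20 mm (distance of level from where it was at the start of the episode above 0.02 m).
It also fails if it takes over 72 s, if anything falls off the work surface, if the arm or the gripper's body presses on something with over 40 N, if the wrist force passes 120 N, or if a joint passes its speed limit or range.

## Working session

There is one attempt and no reset: what is moved stays moved. The work goes in short steps, Python scripts to look and compute and a tool call to move; the robot and the scene stay as the last step left them, time stands still between calls to the robot, and variables do not carry over. Pictures are saved under pics/ and viewed, at most 10 in all, crops included, and the job is handed in when it is done.

Besides the shell and the picture viewer there is one more tool, called after "Request:" by a JSON object that holds its "api" and its "payload", one argument or row to a line. apply_moves: Moves the arm, as the interface text tells. Its arguments: {"type":"object","properties":{"series":{"type":"array","items":{"type":"array","items":{"type":"number"}}},"fingers":{"type":"number"},"newtons":{"type":"number"}},"required":["series"]}

```bash
mkdir -p pics; python3 - <<'E'
from workcell import *
import cv2
for n in("scene","top"):
    cv2.imwrite(f"pics/{n}0.png",get_image(n)); print(n,calibration(n))
print(get_state(),grip_depth)
E
```

```text
scene {'K': array([[407.07768246,   0.        , 259.213242  ],
       [  0.        , 407.07768246, 198.4835814 ],
       [  0.        ,   0.        ,   1.        ]]), 'xyz': array([1.41783309, 0.35337125, 0.77575457]), 'attitude': array([-125.87240904,    0.20818086,  107.7537448 ])}
top {'K': array([[413.04413009,   0.        , 255.08469526],
       [  0.        , 413.04413009, 194.00991313],
       [  0.        ,   0.        ,   1.        ]]), 'xyz': array([0.3289937 , 0.05441562, 1.2419312 ]), 'attitude': array([-168.69502741,    0.56211322,  -89.44740051])}
{'time': 0.1, 'joints': array([-7.49662300e+01,  2.02587514e+01,  9.36245807e+01, -7.24535286e-04,
        6.61880331e+01, -1.39194953e-01]), 'qvel': array([ 0.02410643, -0.10262599, -0.22254799,  0.04344652, -0.06749241,
        0.03430573]), 'tau': array([ 1.37327595e-03, -6.06355476e+01, -3.42817640e+01,  1.41393512e-04,
        3.92085043e-03, -5.36505786e-05]), 'position': array([ 0.16344479, -0.6027827 ,  0.21023598]), 'tcp_rot': array([-1.79928633e+02,  4.89117602e-04,  1.51732582e+01]), 'wrist_force': array([ 0.06647221, -0.24963788,  0.12574425]), 'moment': array([ 0.01920523,  0.04020486, -0.0219614 ]), 'finger_force': 0.0, 'finger_gap': 0.08558768197332288} 0.0187
```

View pics/scene0.png

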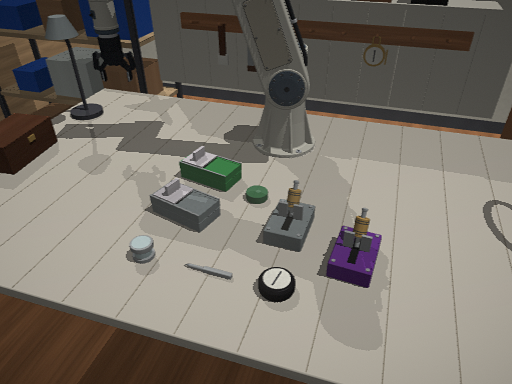

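View pics/top0.png

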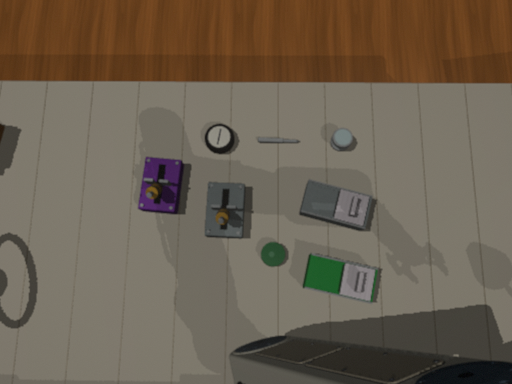

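```bash
cat > h.py <<'E'
import numpy as np,cv2
from workcell import *
from scipy.spatial.transform import Rotation as R
def cam(n):
    c=calibration(n); return c["K"],np.array(c["xyz"]),R.from_euler('xyz',c["attitude"],degrees=True).as_matrix()
def ray(n,u,v,z):
    K,p,M=cam(n); d=M@np.linalg.solve(K,[u,v,1]); return p+d*(z-p[2])/d[2]
def proj(n,P):
    K,p,M=cam(n); q=K@(M.T@(np.asarray(P)-p)); return q[:2]/q[2]
E
python3 - <<'E'
from h import *
a=cv2.imread("pics/top0.png");b=cv2.imread("pics/scene0.png")
A=cv2.resize(a[170:250,195:385],None,fx=4,fy=4,interpolation=cv2.INTER_CUBIC)
B=cv2.resize(b[170:255,145:325],None,fx=3.2,fy=3.2,interpolation=cv2.INTER_CUBIC)
C=np.zeros((A.shape[0]+B.shape[0],760,3),np.uint8);C[:320]=A;C[320:,:B.shape[1]]=B
cv2.imwrite("pics/crop1.png",C);print(C.shape)
print(ray("top",336,205,.06),ray("top",226,210,.05))
E
```

```text
(592, 760, 3)
[ 0.53449457 -0.16645447  0.06      ] [0.51885524 0.15294676 0.05      ]
```

View pics/crop1.png

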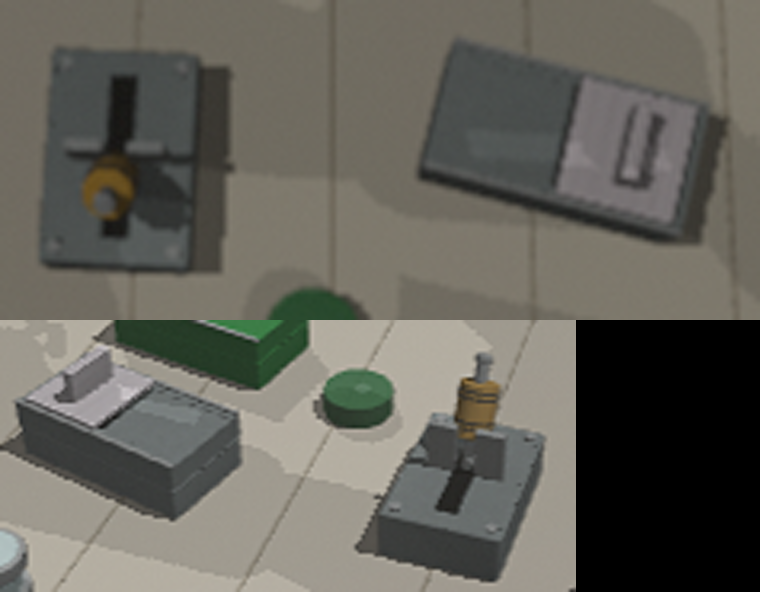

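```bash
python3 - <<'E'
from h import *
def T(x,y,z): return ray("top",195+(x+.5)/4-.5,170+(y+.5)/4-.5,z)
def S(x,y,z): return ray("scene",145+(x+.5)/3.2-.5,170+(y-320+.5)/3.2-.5,z)
def show(n,L):
    P=np.array(L); print(n,P.round(4).tolist(),'mean',P.mean(0).round(4))
    return P
b=show("box",[T(457,38,.06),T(708,101,.061),T(685,234,.061),T(421,170,.06)])
for i in range(4): d=b[i]-b[i-1];print(np.hypot(*d[:2]).round(3),np.degrees(np.arctan2(d[1],d[0])).round(1))
c=show("plate",[T(583,74,.067),T(702,104,.067),T(676,222,.067),T(556,190,.067)])
show("fin top",[T(637,107,.101),T(664,115,.101),T(647,186,.101),T(618,182,.101)])
show("fin scene",[S(62,377,.101),S(110,347,.101)])
l=show("base",[T(55,48,.05),T(200,55,.05),T(190,269,.05),T(40,264,.05)])
for i in range(4): d=l[i]-l[i-1];print(np.hypot(*d[:2]).round(3),np.degrees(np.arctan2(d[1],d[0])).round(1))
show("bolts",[T(66,62,.05),T(183,69,.05),T(172,252,.05),T(55,244,.05)])
show("gate",[T(66,145,.097),T(190,150,.097)])
show("rodtop",[T(103,202,.142),S(485,357,.142)])
E
```

```text
box [[0.6109, -0.0892, 0.06], [0.565, -0.2705, 0.061], [0.4679, -0.2496, 0.061], [0.5128, -0.0617, 0.06]] mean [ 0.5391 -0.1677  0.0605]
0.102 -15.7
0.187 -104.2
0.099 167.9
0.193 76.6
plate [[0.5831, -0.1792, 0.067], [0.5616, -0.2644, 0.067], [0.4757, -0.2421, 0.067], [0.498, -0.1573, 0.067]] mean [ 0.5296 -0.2108  0.067 ]
fin top [[0.5523, -0.2096, 0.101], [0.5468, -0.2282, 0.101], [0.4964, -0.2144, 0.101], [0.4991, -0.1944, 0.101]] mean [ 0.5236 -0.2117  0.101 ]
fin scene [[0.5613, -0.2176, 0.101], [0.5023, -0.1985, 0.101]] mean [ 0.5318 -0.2081  0.101 ]
base [[0.6035, 0.2072, 0.05], [0.599, 0.0997, 0.05], [0.4408, 0.1046, 0.05], [0.4435, 0.213, 0.05]] mean [0.5217 0.1561 0.05  ]
0.16 -2.1
0.108 -92.4
0.158 178.2
0.108 88.6
bolts [[0.593, 0.1987, 0.05], [0.5883, 0.1121, 0.05], [0.453, 0.1178, 0.05], [0.458, 0.2026, 0.05]] mean [0.5231 0.1578 0.05  ]
gate [[0.5228, 0.1912, 0.097], [0.5199, 0.1039, 0.097]] mean [0.5213 0.1476 0.097 ]
rodtop [[0.4766, 0.1598, 0.142], [0.4734, 0.1582, 0.142]] mean [0.475 0.159 0.142]
```

```bash
cat >> h.py <<'E'
def go(x,y,z,yaw):
    s=get_state(); r=R.from_euler('xyz',s["tcp_rot"],degrees=True)
    d=r.as_matrix().T@(np.array([x,y,z])-s["position"])*100
    print('t',s["time"],'pos',s["position"].round(4),'rot',s["tcp_rot"].round(2),'F',s["wrist_force"].round(1),'gap',round(s["finger_gap"],4),'\nshift',d.round(2),'turn',round(-(yaw-s["tcp_rot"][2]),2))
E
python3 -c "
from h import *
go(.529,-.211,.2,-14)"
```

```text
t 0.1 pos [ 0.1634 -0.6028  0.2102] rot [-179.93    0.     15.17] F [ 0.1 -0.2  0.1] gap 0.0856 
shift [ 45.54 -28.24   1.06] turn 29.17
```

Request:
{"api": "apply_moves", "payload": {
  "series": [
    [3, -1.9, 0.1, 2],
    [7, -4.3, 0.1, 5],
    [11, -6.8, 0.2, 8],
    [15, -9.3, 0.3, 11],
    [19, -11.8, 0.4, 14],
    [23, -14.3, 0.5, 17],
    [27, -16.8, 0.6, 20],
    [31, -19.3, 0.7, 23],
    [35, -21.8, 0.8, 26],
    [38.5, -24, 1, 29.2]
  ],
  "fingers": 0.0,
  "newtons": 40
}}

```text
time: 1.1
position: [0.4735, -0.2689, 0.2008]
tcp_rot: [-180.0, -0.0, -14.1]
wrist_force: [0.0, -0.0, 0.1]
finger_gap: 0.0424
finger_force: 0.0
```

```bash
python3 -c "
from h import *
go(.529,-.211,.14,-14)"
```

```text
t 1.1 pos [ 0.4735 -0.2689  0.2008] rot [-179.99   -0.    -14.13] F [ 0.  -0.   0.1] gap 0.0424 
shift [ 3.97 -6.97  6.08] turn -0.13
```

Request:
{"api": "apply_moves", "payload": {
  "series": [
    [1.5, -2.5, 0.5, 0],
    [3, -5, 2, 0],
    [3.97, -6.97, 4, 0],
    [3.97, -6.97, 6, 0],
    [3.97, -6.97, 8, 0],
    [3.97, -6.97, 9.5, 0],
    [3.97, -6.97, 11, 0],
    [3.97, -6.97, 12, 0],
    [3.97, -6.97, 12.6, 0],
    [3.97, -6.97, 12.6, 0]
  ]
}}

```text
time: 2.1
position: [0.5273, -0.2127, 0.0742]
tcp_rot: [-180.0, 0.1, -14.0]
wrist_force: [0.1, -0.6, -0.0]
finger_gap: 0.0431
finger_force: 0.0
```

```bash
python3 - <<'E'
from h import *
go(.529,-.211,.074,-14)
a=get_image("top")[160:260,280:400];b=get_image("scene")[120:240,130:260]
cv2.imwrite("pics/c2.png",np.hstack([cv2.resize(a,(400,333),interpolation=2),cv2.resize(b,(361,333),interpolation=2)]))
E
```

```text
t 2.1 pos [ 0.5273 -0.2127  0.0742] rot [-1.7999e+02  8.0000e-02 -1.4030e+01] F [ 0.1 -0.6 -0. ] gap 0.0431 
shift [ 0.13 -0.2   0.02] turn -0.03
```

View pics/c2.png

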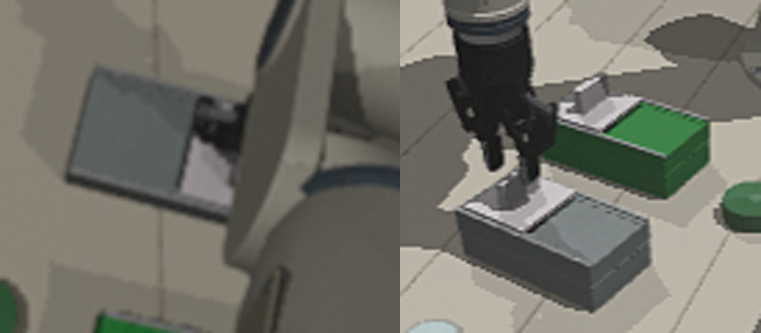

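The picture shows the fingers straddling the grey box's fin (crop about 510,170). Closing.

Request:
{"api": "apply_moves", "payload": {
  "series": [
    [0, 0, 0, 0],
    [0, 0, 0, 0],
    [0, 0, 0, 0],
    [0, 0, 0, 0],
    [0, 0, 0, 0],
    [0, 0, 0, 0],
    [0, 0, 0, 0],
    [0, 0, 0, 0],
    [0, 0, 0, 0],
    [0, 0, 0, 0]
  ],
  "fingers": 1,
  "newtons": 30
}}

```text
time: 3.2
position: [0.5287, -0.2109, 0.0757]
tcp_rot: [-179.8, -0.1, -14.1]
wrist_force: [2.7, 11.5, 4.8]
finger_gap: 0.0105
finger_force: 31.7
```

Request:
{"api": "apply_moves", "payload": {
  "series": [
    [0, -0.3, 0, 0],
    [0, -0.8, 0, 0],
    [0, -1.4, 0, 0],
    [0, -2, 0, 0],
    [0, -2.6, 0, 0],
    [0, -3.2, 0, 0],
    [0, -3.8, 0, 0],
    [0, -4.2, 0, 0],
    [0, -4.5, 0, 0],
    [0, -4.5, 0, 0]
  ]
}}

```text
time: 4.2
position: [0.5397, -0.1692, 0.0758]
tcp_rot: [180.0, -0.1, -14.0]
wrist_force: [0.7, 1.0, 5.2]
finger_gap: 0.0106
finger_force: 31.8
```

Request:
{"api": "apply_moves", "payload": {
  "series": [
    [0, -0.3, 0, 0],
    [0, -0.9, 0, 0],
    [0, -1.5, 0, 0],
    [0, -2.1, 0, 0],
    [0, -2.7, 0, 0],
    [0, -3.3, 0, 0],
    [0, -3.8, 0, 0],
    [0, -4.2, 0, 0],
    [0, -4.5, 0, 0],
    [0, -4.6, 0, 0]
  ]
}}

```text
time: 5.2
position: [0.5515, -0.1247, 0.0758]
tcp_rot: [180.0, -0.2, -14.0]
wrist_force: [2.6, -2.6, 6.2]
finger_gap: 0.0106
finger_force: 31.8
```

```bash
python3 - <<'E'
from h import *
go(.529,-.211,.0742,-14)
cv2.imwrite("pics/s3.png",get_image("scene"));cv2.imwrite("pics/t3.png",get_image("top"))
E
```

```text
t 5.2 pos [ 0.5515 -0.1247  0.0758] rot [179.99  -0.19 -14.02] F [ 2.6 -2.6  6.2] gap 0.0106 
shift [-0.09  8.91  0.16] turn -0.02
```

Request:
{"api": "apply_moves", "payload": {
  "series": [
    [0, 0, 0, 0],
    [0, 0, 0, 0],
    [0, 0, 0, 0],
    [0, 0, 0, 0],
    [0, 0, -0.5, 0],
    [0, 0, -1.5, 0],
    [0, 0, -3, 0],
    [0, 0, -4.5, 0],
    [0, 0, -6, 0],
    [0, 0, -6.5, 0]
  ],
  "fingers": 0
}}

```text
time: 6.3
position: [0.5509, -0.1248, 0.1422]
tcp_rot: [-180.0, -0.2, -14.0]
wrist_force: [0.3, -0.3, 0.1]
finger_gap: 0.0423
finger_force: 0.0
```

```bash
python3 - <<'E'
from h import *
go(.5285,-.212,.10,-14)
E
```

```text
t 6.3 pos [ 0.5509 -0.1248  0.1422] rot [-180.     -0.18  -14.03] F [ 0.3 -0.3  0.1] gap 0.0423 
shift [-0.07  9.    4.22] turn -0.03
```

Move over the button while shutting the fingers, then take a look.

Request:
{"api": "apply_moves", "payload": {
  "series": [
    [0, 1, 0, 0],
    [0, 2.5, 0, 0],
    [0, 4, 0, 0],
    [0, 5.5, 0, 0],
    [0, 7, 0, 0],
    [0, 8, 0, 0],
    [0, 9, 0, 0],
    [0, 9, 1, 0],
    [0, 9, 2, 0],
    [0, 9, 3, 0]
  ],
  "fingers": 1
}}

```text
time: 7.3
position: [0.5277, -0.2113, 0.1086]
tcp_rot: [-180.0, 0.0, -14.0]
wrist_force: [0.3, 0.1, -0.9]
finger_gap: 0.0001
finger_force: 0.0
```

```bash
python3 - <<'E'
from h import *
go(.5285,-.212,.059,-14)
b=get_image("scene")[110:240,130:260]
cv2.imwrite("pics/c4.png",cv2.resize(b,(520,520),interpolation=2))
E
```

```text
t 7.3 pos [ 0.5277 -0.2113  0.1086] rot [-1.7998e+02  5.0000e-02 -1.4010e+01] F [ 0.3  0.1 -0.9] gap 0.0001 
shift [0.1  0.05 4.96] turn -0.01
```

View pics/c4.png

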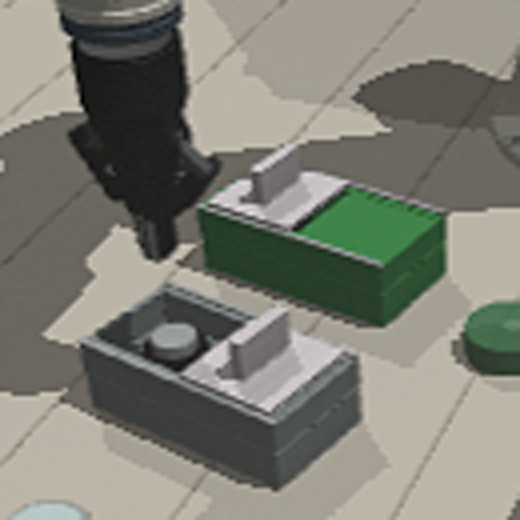

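The cover is parked open and the button is visible in the well at crop (175,340), directly below the fingers. Pressing.

Request:
{"api": "apply_moves", "payload": {
  "series": [
    [0, 0, 1.5, 0],
    [0, 0, 3, 0],
    [0, 0, 4.2, 0],
    [0, 0, 4.8, 0],
    [0, 0, 5.2, 0],
    [0, 0, 5.5, 0],
    [0, 0, 5.75, 0],
    [0, 0, 5.8, 0],
    [0, 0, 5.8, 0],
    [0, 0, 5.8, 0]
  ]
}}

```text
time: 8.35
position: [0.5282, -0.2119, 0.0522]
tcp_rot: [180.0, -0.0, -14.0]
wrist_force: [0.5, -0.4, -0.1]
finger_gap: -0.0001
finger_force: 0.0
```

Request:
{"api": "apply_moves", "payload": {
  "series": [
    [0, 0, 0.1, 0],
    [0, 0, 0.1, 0],
    [0, 0, 0.2, 0],
    [0, 0, 0.2, 0],
    [0, 0, 0.25, 0],
    [0, 0, 0.3, 0],
    [0, 0, 0.3, 0],
    [0, 0, 0.3, 0],
    [0, 0, 0.3, 0],
    [0, 0, 0.3, 0]
  ]
}}

```text
time: 9.35
position: [0.528, -0.2119, 0.0489]
tcp_rot: [180.0, 0.0, -14.0]
wrist_force: [0.8, -0.4, -0.1]
finger_gap: 0.0001
finger_force: 0.0
```

```bash
python3 - <<'E'
from h import *
go(.5285,-.212,.05,-14)
b=get_image("scene")[150:240,140:240]
cv2.imwrite("pics/c5.png",cv2.resize(b,(600,540),interpolation=2))
E
```

```text
t 9.35 pos [ 0.528  -0.2119  0.0489] rot [180.     0.   -14.03] F [ 0.8 -0.4 -0.1] gap 0.0001 
shift [ 0.05  0.   -0.11] turn -0.03
```

View pics/c5.png

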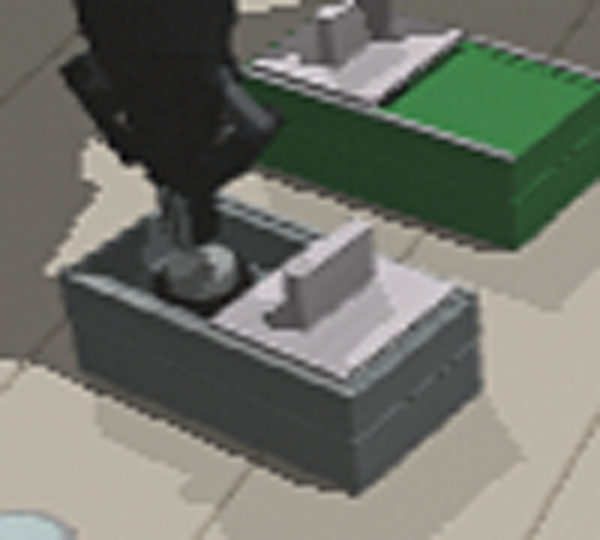

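```bash
python3 - <<'E'
from h import *
print(ray("scene",173.5,191.7,.058),ray("scene",174.7,194,.058),proj("scene",[.528,-.212,.049]),proj("scene",[.528,-.212,.058]))
P=np.array([.528,-.212,.101]);print(proj("scene",P))
# independent: button box corners in c5 (z=.061 well rim / .06)
def c(x,y,z): return ray("scene",140+(x+.5)/6-.5,150+(y+.5)/6-.5,z)
for q in [(65,275,.061),(478,292,.06),(350,392,.06),(225,200,.061)]: print(q,c(*q).round(4))
E
```

```text
[ 0.51868541 -0.21481667  0.058     ] [ 0.52865918 -0.20555807  0.058     ] [173.2807957  195.90820178] [172.90686597 193.51767445]
[171.07577818 181.81155683]
(65, 275, 0.061) [ 0.5612 -0.2701  0.061 ]
(478, 292, 0.06) [ 0.5109 -0.0658  0.06  ]
(350, 392, 0.06) [ 0.6043 -0.0929  0.06  ]
(225, 200, 0.061) [ 0.4752 -0.2243  0.061 ]
```

```bash
python3 - <<'E'
from h import *
b=get_image("scene"); cv2.imwrite("pics/s5.png",b)
a=cv2.resize(cv2.imread("pics/c4.png"),(130,130),interpolation=cv2.INTER_AREA)
full=np.zeros_like(b);full[110:240,130:260]=a
def mk(im):
    C=cv2.resize(im[172:212,148:186],None,fx=10,fy=10,interpolation=cv2.INTER_CUBIC)
    for P,col in [((.528,-.212,.049),(0,0,255)),((.528,-.212,.058),(0,255,0))]:
        q=(proj("scene",P)-[148,172]+.5)*10; cv2.circle(C,tuple(q.astype(int)),3,col,-1)
    return C
cv2.imwrite("pics/c6.png",cv2.convertScaleAbs(np.hstack([mk(full),mk(b)]),alpha=1.5))
E
```

```text
(no output)
```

View pics/c6.png

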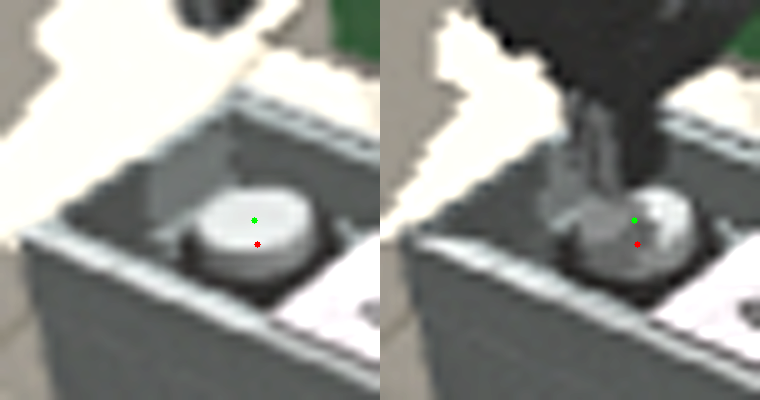

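The button (left, 256,217) is exactly under the TCP's projection, but the fingertips end about 13–20 mm higher than the reported TCP. There is no contact yet, so I'll go down and watch the force.

Request:
{"api": "apply_moves", "payload": {
  "series": [
    [0, 0, 0.1, 0],
    [0, 0, 0.2, 0],
    [0, 0, 0.3, 0],
    [0, 0, 0.4, 0],
    [0, 0, 0.5, 0],
    [0, 0, 0.6, 0],
    [0, 0, 0.7, 0],
    [0, 0, 0.8, 0],
    [0, 0, 0.8, 0],
    [0, 0, 0.8, 0]
  ]
}}

```text
time: 10.45
position: [0.528, -0.2118, 0.0408]
tcp_rot: [-180.0, 0.0, -14.0]
wrist_force: [-0.1, 0.1, 0.1]
finger_gap: 0.0002
finger_force: 0.0
```

Request:
{"api": "apply_moves", "payload": {
  "series": [
    [0, 0, 0.1, 0],
    [0, 0, 0.2, 0],
    [0, 0, 0.3, 0],
    [0, 0, 0.4, 0],
    [0, 0, 0.5, 0],
    [0, 0, 0.6, 0],
    [0, 0, 0.7, 0],
    [0, 0, 0.8, 0],
    [0, 0, 0.8, 0],
    [0, 0, 0.8, 0]
  ]
}}

```text
time: 11.45
position: [0.528, -0.2118, 0.0329]
tcp_rot: [-180.0, 0.0, -14.0]
wrist_force: [-0.9, 0.7, 4.3]
finger_gap: -0.0
finger_force: 1.8
```

```bash
python3 - <<'E'
from h import *
go(.5285,-.212,.05,-14)
b=get_image("scene");a=cv2.imread("pics/s5.png")
mk=lambda im:cv2.resize(im[160:212,148:186],None,fx=10,fy=10,interpolation=cv2.INTER_CUBIC)
cv2.imwrite("pics/c7.png",cv2.convertScaleAbs(np.hstack([mk(a),mk(b)]),alpha=1.8))
E
```

```text
t 11.45 pos [ 0.528  -0.2118  0.0329] rot [-180.      0.    -14.03] F [-0.9  0.7  4.3] gap -0.0 
shift [ 0.05  0.   -1.71] turn -0.03
```

View pics/c7.png

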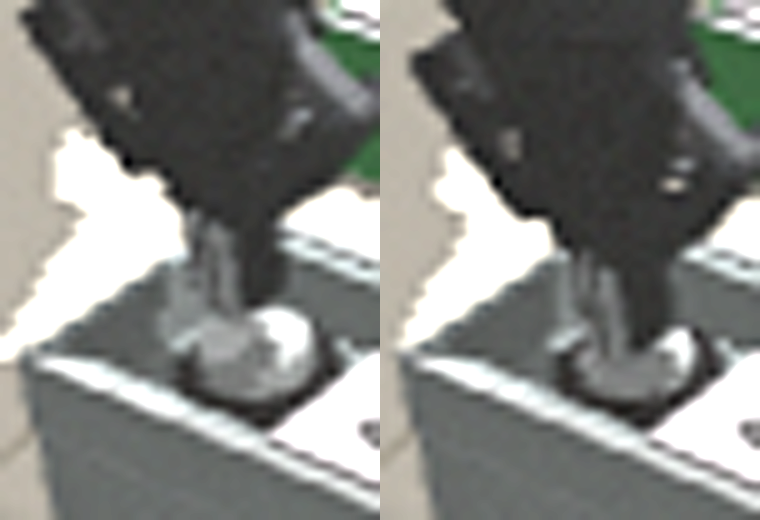

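Contact now (4.3 N): the real fingertips sit about 19 mm behind the reported TCP. I'll press to the bottom and correct later heights for this.

Request:
{"api": "apply_moves", "payload": {
  "series": [
    [0, 0, 0.1, 0],
    [0, 0, 0.2, 0],
    [0, 0, 0.3, 0],
    [0, 0, 0.4, 0],
    [0, 0, 0.4, 0],
    [0, 0, 0.4, 0],
    [0, 0, 0.4, 0],
    [0, 0, 0.4, 0],
    [0, 0, 0.4, 0],
    [0, 0, 0.4, 0]
  ]
}}

```text
time: 12.5
position: [0.5281, -0.2119, 0.0304]
tcp_rot: [180.0, -0.0, -14.0]
wrist_force: [-6.7, 2.0, 23.4]
finger_gap: 0.0002
finger_force: 11.3
```

Request:
{"api": "apply_moves", "payload": {
  "series": [
    [0, 0, -1, 0],
    [0, 0, -2.5, 0],
    [0, 0, -4, 0],
    [0, 0, -5.5, 0],
    [0, 0, -7, 0],
    [0, 0, -8.5, 0],
    [0, 0, -10, 0],
    [0, 0, -10, 0],
    [0, 0, -10, 0],
    [0, 0, -10, 0]
  ],
  "fingers": 0
}}

```text
time: 13.5
position: [0.5275, -0.2116, 0.1283]
tcp_rot: [-180.0, 0.1, -14.0]
wrist_force: [0.6, 0.3, 0.4]
finger_gap: 0.0427
finger_force: 0.0
```

```bash
python3 - <<'E'
from h import *
go(.5515,-.1247,.056,-14)
E
```

```text
t 13.5 pos [ 0.5275 -0.2116  0.1283] rot [-1.7999e+02  6.0000e-02 -1.4030e+01] F [0.6 0.3 0.4] gap 0.0427 
shift [ 0.23 -9.01  7.23] turn -0.03
```

Request:
{"api": "apply_moves", "payload": {
  "series": [
    [0.1, -2, 0, 0],
    [0.1, -4.5, 0, 0],
    [0.1, -7, 0, 0],
    [0.1, -9, 0, 0],
    [0.1, -9, 1, 0],
    [0.1, -9, 2.5, 0],
    [0.1, -9, 4, 0],
    [0.1, -9, 5.5, 0],
    [0.1, -9, 6.7, 0],
    [0.1, -9, 7.1, 0]
  ]
}}

```text
time: 14.5
position: [0.5494, -0.125, 0.0559]
tcp_rot: [180.0, 0.2, -14.0]
wrist_force: [0.0, 0.1, -0.5]
finger_gap: 0.0423
finger_force: 0.0
```

Request:
{"api": "apply_moves", "payload": {
  "series": [
    [0, 0, 0, 0],
    [0, 0, 0, 0],
    [0, 0, 0, 0],
    [0, 0, 0, 0],
    [0, 0, 0, 0],
    [0, 0, 0, 0],
    [0, 0, 0, 0],
    [0, 0, 0, 0],
    [0, 0, 0, 0],
    [0, 0, 0, 0]
  ],
  "fingers": 1
}}

```text
time: 15.5
position: [0.5511, -0.1249, 0.0583]
tcp_rot: [180.0, -0.0, -14.0]
wrist_force: [-0.2, -1.0, 6.1]
finger_gap: 0.0112
finger_force: 34.1
```

Request:
{"api": "apply_moves", "payload": {
  "series": [
    [0, 0.5, 0, 0],
    [0, 1.5, 0, 0],
    [0, 2.5, 0, 0],
    [0, 3.5, 0, 0],
    [0, 4.5, 0, 0],
    [0, 5.5, 0, 0],
    [0, 6.5, 0, 0],
    [0, 7.5, 0, 0],
    [0, 8.2, 0, 0],
    [0, 8.6, 0, 0]
  ]
}}

```text
time: 16.5
position: [0.5292, -0.2081, 0.0583]
tcp_rot: [-180.0, 0.1, -14.1]
wrist_force: [-3.3, 2.5, 9.8]
finger_gap: 0.0112
finger_force: 34.7
```

Request:
{"api": "apply_moves", "payload": {
  "series": [
    [0, 0.2, 0, 0],
    [0, 0.4, 0, 0],
    [0, 0.6, 0, 0],
    [0, 0.8, 0, 0],
    [0, 0.8, 0, 0],
    [0, 0.8, 0, 0],
    [0, 0.8, 0, 0],
    [0, 0.8, 0, 0],
    [0, 0.8, 0, 0],
    [0, 0.8, 0, 0]
  ]
}}

```text
time: 17.5
position: [0.5283, -0.2109, 0.0582]
tcp_rot: [-179.6, 0.1, -14.1]
wrist_force: [2.6, 28.4, 12.6]
finger_gap: 0.0114
finger_force: 35.4
```

Cover is closed against its stop (28 N). Release and go to the lever.

Request:
{"api": "apply_moves", "payload": {
  "series": [
    [0, 0, 0, 0],
    [0, 0, 0, 0],
    [0, 0, 0, 0],
    [0, 0, 0, 0],
    [0, 0, -1, 0],
    [0, 0, -3, 0],
    [0, 0, -5.5, 0],
    [0, 0, -8, 0],
    [0, 0, -10.5, 0],
    [0, 0, -12.5, 0]
  ],
  "fingers": 0
}}

```text
time: 18.5
position: [0.5283, -0.2164, 0.1852]
tcp_rot: [180.0, -0.1, -14.0]
wrist_force: [0.2, 0.3, 0.2]
finger_gap: 0.0426
finger_force: 0.0
```

```bash
python3 - <<'E'
from h import *
go(.486,.158,.175,-2)
cv2.imwrite("pics/s8.png",get_image("scene"))
a=cv2.cvtColor(get_image("scene")[170:225,145:225],cv2.COLOR_BGR2GRAY).astype(int);b=cv2.cvtColor(cv2.imread("pics/scene0.png")[170:225,145:225],cv2.COLOR_BGR2GRAY).astype(int)
d=np.abs(a-b);print((d>40).sum(),d[35:].max())
E
```

```text
t 18.5 pos [ 0.5283 -0.2164  0.1852] rot [ 1.7998e+02 -1.0000e-01 -1.4050e+01] F [0.2 0.3 0.2] gap 0.0426 
shift [-13.19 -35.29   0.99] turn -12.05
90 53
```

Request:
{"api": "apply_moves", "payload": {
  "series": [
    [-1, -2.7, 0, -1],
    [-2.5, -6.7, 0.2, -3],
    [-4, -10.7, 0.3, -4],
    [-5.5, -14.7, 0.4, -5],
    [-7, -18.7, 0.5, -7],
    [-8.5, -22.7, 0.6, -8],
    [-10, -26.7, 0.7, -9],
    [-11.5, -30.7, 0.8, -10],
    [-12.7, -34, 0.9, -11],
    [-13.2, -35.3, 1, -12]
  ],
  "fingers": -1
}}

```text
time: 19.6
position: [0.4847, 0.1609, 0.1724]
tcp_rot: [-180.0, 0.0, -1.9]
wrist_force: [0.1, 0.6, 0.2]
finger_gap: 0.0854
finger_force: 0.0
```

```bash
python3 - <<'E'
from h import *
go(.486,.158,.085,-2)
b=get_image("scene");cv2.imwrite("pics/s9.png",b)
a=cv2.imread("pics/s8.png")
mk=lambda im,s:cv2.resize(im,None,fx=s,fy=s,interpolation=cv2.INTER_CUBIC)
A=mk(a[165:240,140:325],4)[:, :740];B=mk(b[120:195,240:340],4)
C=np.zeros((600,760,3),np.uint8);C[:300,:740]=A;C[300:,:400]=B;cv2.imwrite("pics/c8.png",C)
E
```

```text
t 19.6 pos [0.4847 0.1609 0.1724] rot [-1.7998e+02  3.0000e-02 -1.8700e+00] F [0.1 0.6 0.2] gap 0.0854 
shift [0.14 0.28 8.74] turn 0.13
```

View pics/c8.png

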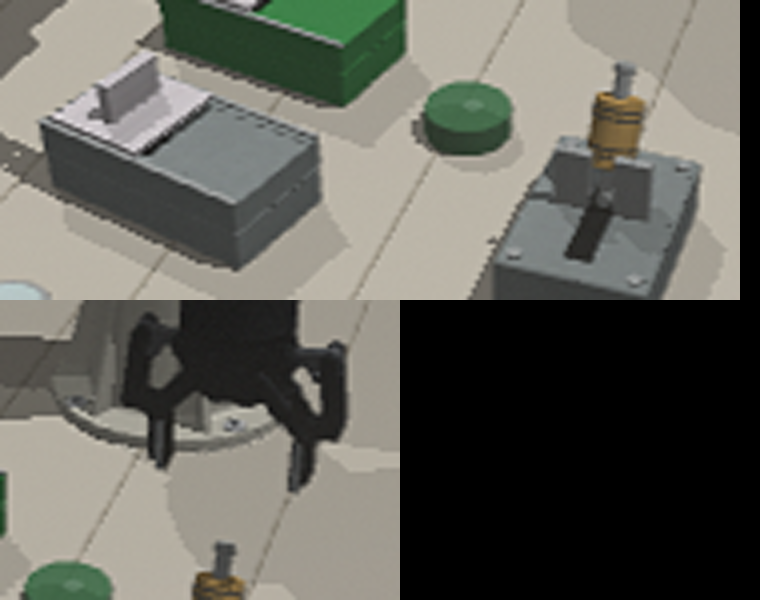

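Top: the cover is closed on the grey box, and the lever is undisturbed. Bottom: the open fingers (160,465)/(297,490) are centred over the lever top (224,550). Descending and gripping the collar.

Request:
{"api": "apply_moves", "payload": {
  "series": [
    [0.1, 0.3, 0.5, 0],
    [0.1, 0.3, 1.5, 0],
    [0.1, 0.3, 3, 0],
    [0.1, 0.3, 4.5, 0],
    [0.1, 0.3, 6, 0],
    [0.1, 0.3, 7, 0],
    [0.1, 0.3, 8, 0],
    [0.1, 0.3, 8.7, 0],
    [0.1, 0.3, 8.7, 0],
    [0.1, 0.3, 8.7, 0]
  ]
}}

```text
time: 20.65
position: [0.4866, 0.1554, 0.086]
tcp_rot: [-180.0, -0.0, -2.0]
wrist_force: [-0.7, 0.4, -0.3]
finger_gap: 0.0858
finger_force: 0.0
```

Request:
{"api": "apply_moves", "payload": {
  "series": [
    [0, 0, 0, 0],
    [0, 0, 0, 0],
    [0, 0, 0, 0],
    [0, 0, 0, 0],
    [0, 0, 0, 0],
    [0, 0, 0, 0],
    [0, 0, 0, 0],
    [0, 0, 0, 0],
    [0, 0, 0, 0],
    [0, 0, 0, 0]
  ],
  "fingers": 1,
  "newtons": 35
}}

```text
time: 21.65
position: [0.4871, 0.1583, 0.0872]
tcp_rot: [-179.7, -0.1, -2.1]
wrist_force: [-4.8, 15.6, 9.7]
finger_gap: 0.0348
finger_force: 34.1
```

```bash
python3 - <<'E'
from h import *
go(.486,.158,.085,-2)
b=get_image("scene");cv2.imwrite("pics/s10.png",b)
cv2.imwrite("pics/c9.png",cv2.resize(b[150:240,245:335],None,fx=6,fy=6,interpolation=cv2.INTER_CUBIC))
E
```

```text
t 21.65 pos [0.4871 0.1583 0.0872] rot [-1.7974e+02 -1.0000e-01 -2.0900e+00] F [-4.8 15.6  9.7] gap 0.0348 
shift [-0.11  0.04  0.22] turn -0.09
```

View pics/c9.png

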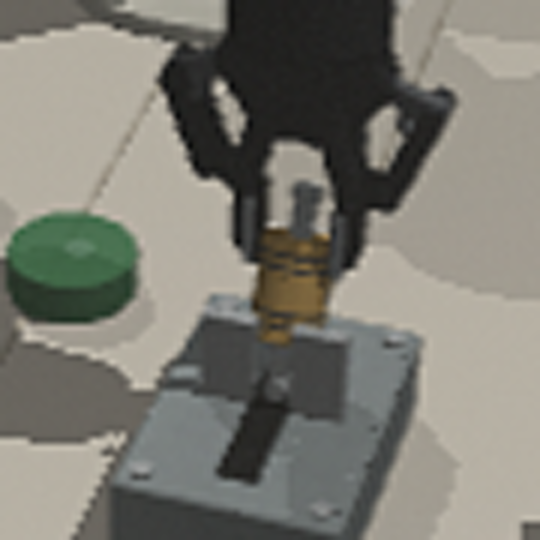

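The pads hold the upper third of the collar with the rod cap free between the fingers, crop (305,190). Lifting along the rod.

Request:
{"api": "apply_moves", "payload": {
  "series": [
    [-0.1, -0.1, -0.2, 0],
    [-0.2, -0.2, -0.5, 0],
    [-0.3, -0.3, -0.8, 0],
    [-0.4, -0.3, -1.1, 0],
    [-0.6, -0.3, -1.4, 0],
    [-0.7, -0.3, -1.7, 0],
    [-0.8, -0.3, -2, 0],
    [-0.9, -0.3, -2.2, 0],
    [-0.9, -0.3, -2.2, 0],
    [-0.9, -0.3, -2.2, 0]
  ]
}}

```text
time: 22.7
position: [0.4774, 0.1589, 0.1079]
tcp_rot: [-180.0, 0.0, -2.0]
wrist_force: [0.7, 5.0, -4.5]
finger_gap: 0.0345
finger_force: 35.3
```

```bash
python3 - <<'E'
from h import *
go(.486,.158,.085,-2)
b=get_image("scene");cv2.imwrite("pics/s11.png",b)
for f in("pics/s10.png","pics/s11.png"):
    h=cv2.cvtColor(cv2.imread(f)[160:230,270:320],cv2.COLOR_BGR2HSV)
    m=((h[...,0]>8)&(h[...,0]<24)&(h[...,1]>110)).astype(np.uint8)
    n,l,s,c=cv2.connectedComponentsWithStats(m);i=1+s[1:,4].argmax();print(s[i],c[i])
E
```

```text
t 22.7 pos [0.4774 0.1589 0.1079] rot [-1.7999e+02  1.0000e-02 -2.0300e+00] F [ 0.7  5.  -4.5] gap 0.0345 
shift [0.87 0.06 2.29] turn -0.03
[18 35 11  9 70] [22.97142857 38.34285714]
[19 27 12  8 70] [24.28571429 30.42857143]
```

Collar up about 22.9 mm (4.5 N load). Swing along the arc, first half.

Request:
{"api": "apply_moves", "payload": {
  "series": [
    [0.4, 0, -0.15, 0],
    [0.8, 0, -0.29, 0],
    [1.23, 0, -0.42, 0],
    [1.75, 0, -0.56, 0],
    [2.28, 0, -0.68, 0],
    [2.8, 0, -0.77, 0],
    [3.36, 0, -0.85, 0],
    [3.9, 0, -0.88, 0],
    [4.44, 0, -0.9, 0],
    [4.44, 0, -0.9, 0]
  ],
  "newtons": 30
}}

```text
time: 23.75
position: [0.5214, 0.1573, 0.1164]
tcp_rot: [-180.0, 0.1, -2.0]
wrist_force: [0.6, 5.4, -4.6]
finger_gap: 0.0343
finger_force: 33.9
```

```bash
python3 - <<'E'
from h import *
go(.57,.156,.105,-2)
b=get_image("scene");cv2.imwrite("pics/s12.png",b)
for f in("pics/s11.png","pics/s12.png"):
    h=cv2.cvtColor(cv2.imread(f)[160:230,260:330],cv2.COLOR_BGR2HSV)
    m=((h[...,0]>8)&(h[...,0]<24)&(h[...,1]>110)).astype(np.uint8)
    n,l,s,c=cv2.connectedComponentsWithStats(m);i=1+s[1:,4].argmax();print(s[i],c[i])
E
```

```text
t 23.75 pos [0.5214 0.1573 0.1164] rot [-1.80e+02  1.00e-01 -2.05e+00] F [ 0.6  5.4 -4.6] gap 0.0343 
shift [ 4.86 -0.04  1.13] turn -0.05
[29 27 12  8 70] [34.28571429 30.42857143]
[26 24 11  8 45] [31.06666667 28.06666667]
```

Request:
{"api": "apply_moves", "payload": {
  "series": [
    [0.55, 0, 0.01, 0],
    [1.08, 0, 0.05, 0],
    [1.6, 0, 0.12, 0],
    [2.16, 0, 0.22, 0],
    [2.7, 0, 0.34, 0],
    [3.2, 0, 0.48, 0],
    [3.7, 0, 0.66, 0],
    [4.23, 0, 0.86, 0],
    [4.6, 0, 1.03, 0],
    [4.9, 0, 1.15, 0]
  ]
}}

```text
time: 24.8
position: [0.5694, 0.1556, 0.1046]
tcp_rot: [180.0, 0.2, -2.0]
wrist_force: [-3.5, 6.2, -2.6]
finger_gap: 0.0349
finger_force: 30.1
```

Request:
{"api": "apply_moves", "payload": {
  "series": [
    [0.1, 0, 0.05, 0],
    [0.2, 0, 0.1, 0],
    [0.2, 0, 0.1, 0],
    [0.2, 0, 0.1, 0],
    [0.2, 0, 0.1, 0],
    [0.2, 0, 0.1, 0],
    [0.2, 0, 0.1, 0],
    [0.2, 0, 0.1, 0],
    [0.2, 0, 0.1, 0],
    [0.2, 0, 0.1, 0]
  ]
}}

```text
time: 25.8
position: [0.5715, 0.1556, 0.1037]
tcp_rot: [180.0, 0.2, -2.0]
wrist_force: [-1.3, 5.9, -3.4]
finger_gap: 0.0342
finger_force: 30.2
```

Request:
{"api": "apply_moves", "payload": {
  "series": [
    [0.1, 0, 0.05, 0],
    [0.2, 0, 0.1, 0],
    [0.3, 0, 0.15, 0],
    [0.4, 0, 0.2, 0],
    [0.5, 0, 0.25, 0],
    [0.6, 0, 0.3, 0],
    [0.6, 0, 0.3, 0],
    [0.6, 0, 0.3, 0],
    [0.6, 0, 0.3, 0],
    [0.6, 0, 0.3, 0]
  ]
}}

```text
time: 26.8
position: [0.5775, 0.1553, 0.1007]
tcp_rot: [180.0, 0.2, -2.0]
wrist_force: [-2.3, 6.4, -2.8]
finger_gap: 0.034
finger_force: 30.2
```

Request:
{"api": "apply_moves", "payload": {
  "series": [
    [0.1, 0, 0.05, 0],
    [0.2, 0, 0.1, 0],
    [0.3, 0, 0.15, 0],
    [0.4, 0, 0.2, 0],
    [0.5, 0, 0.25, 0],
    [0.6, 0, 0.3, 0],
    [0.6, 0, 0.3, 0],
    [0.6, 0, 0.3, 0],
    [0.6, 0, 0.3, 0],
    [0.6, 0, 0.3, 0]
  ]
}}

```text
time: 27.8
position: [0.5799, 0.1552, 0.0971]
tcp_rot: [180.0, 0.6, -2.1]
wrist_force: [-12.4, 7.9, 2.7]
finger_gap: 0.034
finger_force: 30.6
```

```bash
python3 - <<'E'
from h import *
go(.57,.156,.105,-2)
b=get_image("scene");cv2.imwrite("pics/s13.png",b)
for f in("pics/s10.png","pics/s11.png","pics/s12.png","pics/s13.png"):
    h=cv2.cvtColor(cv2.imread(f)[160:250,250:340],cv2.COLOR_BGR2HSV)
    m=((h[...,0]>8)&(h[...,0]<24)&(h[...,1]>110)).astype(np.uint8)
    n,l,s,c=cv2.connectedComponentsWithStats(m);i=1+s[1:,4].argmax();print(s[i]+[250,160,0,0,0],c[i]+[250,160])
P=np.array([.522,.157,.035]);ax=np.array([np.cos(.035),-np.sin(.035),0])
for th in(-.42,0,.46):
    u=np.sin(th)*ax+np.cos(th)*np.array([0,0,1])
    print(th,[proj("scene",P+u*r).round(1).tolist() for r in(.045,.095,.067,.117,.12)])
h=cv2.cvtColor(cv2.imread("pics/s13.png")[170:240:2,270:315:2],cv2.COLOR_BGR2GRAY)
print(h)
E
```

```text
t 27.8 pos [0.5799 0.1552 0.0971] rot [179.96   0.56  -2.05] F [-12.4   7.9   2.7] gap 0.034 
shift [-1.   -0.05 -0.78] turn -0.05
[288 195  11   9  70] [292.97142857 198.34285714]
[289 187  12   8  70] [294.28571429 190.42857143]
[286 184  11   8  45] [291.06666667 188.06666667]
[280 198  12  12  68] [285.33823529 204.01470588]
-0.42 [[292.4, 206.0], [295.1, 189.0], [293.6, 198.6], [296.3, 181.5], [296.5, 180.4]]
0 [[290.7, 208.6], [291.4, 194.1], [291.0, 202.3], [291.8, 187.5], [291.8, 186.6]]
0.46 [[288.6, 214.0], [286.9, 205.7], [287.9, 210.4], [286.1, 201.8], [286.0, 201.2]]
[[173  23  33  30  32  31  31  33  34  35  34  34  35  36  36  32 137 155
  155 155 147 135 156]
 [ 30  31  32  32  32  31  32  32  33  35  33  36  35  36  37  34 138 156
  155 156 133 157 155]
 [ 31  33  32  33  31  33  32  34  33  33  33  35  35  36  33  35 116 158
  156 153 148 156 156]
 [ 35  32  32  32  32  33  30  34  33  32  33  31  36  34  36  40  52 160
  156 138 157 155 156]
 [ 81  28  32  33  33  33  33  33  35  33  34  33  31  34  33  41  66 132
  159 132 159 157 156]
 [131 165  27  32  34  31  3
[... 2182 characters left out ...]
113  69  76 161 157]
 [ 76  77  74  75  76  75  45  42  40  37 115 109 107 125 120 111 108 111
  107  70  92 158 157]
 [ 70  76  77  75  76  66  38  39  40  68 108 109 109 112 125 124 114 110
   80  69 146 157 156]
 [121  73  75  74  73  91 130 123  68  95 109 111 110 109 109 124 125 114
   72  82 161 157 156]
 [ 82 104 115 128 132 127 125 124 125 109 110 110 109 110 108 108 125 100
   70 117 157 157 157]
 [ 60  61  57  59  71  93 109 119 128 122 110 110 111 116 135 118 121  70
   76 162 157 157 156]
 [ 62  60  63  59  58  60  59  56  61  86 103 105 110 108  87 113 107  72
   92 159 158 156 156]
 [ 61  60  60  60  59  58  59  60  59  59  59  57  58  78  99 111  76  70
  145 157 157 156 156]]
```

At the far stop (12 N reaction). Open and let the collar drop.

Request:
{"api": "apply_moves", "payload": {
  "series": [
    [0, 0, 0, 0],
    [0, 0, 0, 0],
    [0, 0, 0, 0],
    [0, 0, 0, 0],
    [0, 0, 0, 0],
    [0, 0, 0, 0],
    [0, 0, 0, 0],
    [0, 0, 0, 0],
    [0, 0, 0, 0],
    [0, 0, 0, 0]
  ],
  "fingers": -1
}}

```text
time: 28.85
position: [0.5848, 0.155, 0.0984]
tcp_rot: [-180.0, -0.0, -2.0]
wrist_force: [0.3, -0.1, -0.7]
finger_gap: 0.0853
finger_force: 0.0
```

Request:
{"api": "apply_moves", "payload": {
  "series": [
    [0, 0, -0.5, 0],
    [0, 0, -1.5, 0],
    [0, 0, -3, 0],
    [0, 0, -5, 0],
    [0, 0, -7, 0],
    [0, 0, -9, 0],
    [0, 0, -11, 0],
    [0, 0, -12.5, 0],
    [0, 0, -13.5, 0],
    [0, 0, -14, 0]
  ]
}}

```text
time: 29.85
position: [0.5852, 0.1551, 0.2398]
tcp_rot: [-180.0, -0.1, -2.0]
wrist_force: [-0.5, 0.4, -0.3]
finger_gap: 0.0855
finger_force: 0.0
```

Request:
{"api": "apply_moves", "payload": {
  "series": [
    [-2, 0, 0, 0],
    [-5, 0, 0, 0],
    [-8, 0, 0, 0],
    [-11, 0, 0, 0],
    [-14, 0, 0, 0],
    [-16, 0, 0, 0],
    [-17, 0, 0, 0],
    [-17, 0, 0, 0],
    [-17, 0, 0, 0],
    [-17, 0, 0, 0]
  ]
}}

```text
time: 30.85
position: [0.416, 0.1611, 0.2384]
tcp_rot: [-180.0, -0.0, -2.0]
wrist_force: [-0.2, 0.1, -0.2]
finger_gap: 0.0856
finger_force: 0.0
```

```bash
python3 - <<'E'
from h import *
go(.57,.156,.105,-2)
def brass(n,im,x0,x1,y0,y1):
    h=cv2.cvtColor(im[y0:y1,x0:x1],cv2.COLOR_BGR2HSV)
    m=((h[...,0]>8)&(h[...,0]<24)&(h[...,1]>110)).astype(np.uint8)
    k,l,s,c=cv2.connectedComponentsWithStats(m);i=1+s[1:,4].argmax();print(n,s[i]+[x0,y0,0,0,0],c[i]+[x0,y0])
b=get_image("scene");t=get_image("top");cv2.imwrite("pics/s14.png",b);cv2.imwrite("pics/t14.png",t)
brass("scene",b,250,340,160,250);brass("top",t,200,250,180,245)
brass("scene0",cv2.imread("pics/scene0.png"),250,340,160,250);brass("top0",cv2.imread("pics/top0.png"),200,250,180,245)
P=np.array([.522,.157,.035]);ax=np.array([np.cos(.035),-np.sin(.035),0]);ay=np.array([np.sin(.035),np.cos(.035),0])
# predicted silhouette box of the collar
for n in("scene","top"):
  for th,l in((-.42,0),(.38,0),(.46,0),(.46,.01),(.46,.022)):
    u=np.sin(th)*ax+np.cos(th)*np.array([0,0,1]);v=np.cross(u,ay)
    Q=[proj(n,P+u*(s+l)+.018*(np.cos(a)*ay+np.sin(a)*v)) for s in(.045,.095) for a in np.linspace(0,6.28,24)]
    H=cv2.convexHull(np.array(Q,np.float32));M=cv2.moments(H);print(n,th,l,np.min(Q,0).round(1),np.max(Q,0).round(1),round(M['m10']/M['m00'],1),round(M['m01']/M['m00'],1),'top',proj(n,P+u*.12).round(1))
E
```

```text
t 30.85 pos [0.416  0.1611 0.2384] rot [-1.80e+02 -2.00e-02 -2.04e+00] F [-0.2  0.1 -0.2] gap 0.0856 
shift [15.41 -0.04 13.35] turn -0.04
scene [281 201  13  11  78] [287.21794872 206.96153846]
top [226 187   4   7  21] [227.61904762 190.0952381 ]
scene0 [288 195  12   7  70] [293.1        198.17142857]
top0 [216 209  13  16 121] [222.45454545 215.38842975]
scene -0.42 0 [286.2 187.5] [301.4 207.8] 293.8 197.6 top [296.5 180.4]
scene 0.38 0 [281.1 197.7] [295.4 218.5] 288.3 208.0 top [287.  198.2]
scene 0.46 0 [280.3 199.8] [295.1 219.8] 287.7 209.8 top [286.  201.2]
scene 0.46 0.01 [279.9 198. ] [294.8 218.3] 287.4 208.1 top [286.  201.2]
scene 0.46 0.022 [279.4 195.9] [294.4 216.3] 287.0 206.0 top [286.  201.2]
top -0.42 0 [215.1 207.7] [229.8 225. ] 222.5 216.4 top [220.7 221.3]
top 0.38 0 [216.7 186.8] [230.5 207.1] 223.7 196.8 top [222.7 187.1]
top 0.46 0 [217.  184.9] [230.6 205.7] 223.9 195.2 top [223.  184.2]
top 0.46 0.01 [216.8 182.6] [230.5 203.6] 223.7 193.0 top [223.  184.2]
top 0.46 0.022 [216.5 179.9] [230.3 201.1] 223.5 190.4 top [223.  184.2]
```

```bash
python3 - <<'E'
import cv2,numpy as np
for f,x0,y0 in(("scene0",282,176),("s14",276,188)):
    im=cv2.imread(f"pics/{f}.png")[y0:y0+36,x0:x0+24]
    h=cv2.cvtColor(im,cv2.COLOR_BGR2HSV);g=im.mean(2)
    print(f,x0,y0)
    for i in range(36): print(y0+i,''.join('B' if 5<h[i,j,0]<27 and h[i,j,1]>85 else '.:-=+*#%@'[int(g[i,j]//29)] for j in range(24)))
E
```

```text
scene0 282 176
176 ************************
177 ************************
178 ************************
179 ************#***********
180 ************++++********
181 ***********+-=+++*******
182 ***********+-====+*****+
183 **********#*---==+*****+
184 ************-===+******+
185 ***********+-===+*****++
186 *********#*+-==+******++
187 ******####*=-==+*****++*
188 *****#*BBBB-===+*****++*
189 *******BBBBB-==BBB***+**
190 ******+BBBBBBBBBBBB+++**
191 ****#*-:BBBBBBBBBBB+++**
192 ****#*-B:::-BBBBBBB=+***
193 ****#*-:BBBBB------++***
194 ****#*B::--BBBBBBB-+****
195 ****#*BBBBBB------=+****
196 *****+BBBBBBBBBBBB=+****
197 *****+BBBBBBBBBBBB=+****
198 #*##*=BBBBBBBBBBBB+*****
199 +++*+BBBBBBBBBBBBB+*****
200 *+++=BBBBBBBBBBBB=******
201 ++=+=B::BBBBBBBBB+******
202 +++++=BB-::--BB--=++****
203 --=+++-BBBBBBBBBB==+++++
204 -------B:--=+++=========
205 -------BBBB=+++++++++===
206 -------BBBBB----=++++===
207 ----------B----------===
208 ---------------------===
209 ---------------------===
210 ---------------------===
211 ------::-------------===
s14 276 188
188 ***************#********

[... 314 characters left out ...]
***+
200 *#*+++*+++++++**######**
201 *#**+++++++++BB+++******
202 #*+=+++++++++BBB+++++++*
203 #*=--BB-=++==BBBB=++++++
204 *+=--BBBB::--BBBB+**++++
205 *+=-BBBB-----BBBBB++****
206 ++=--BBBB----BBBBB----=+
207 =+=--BBBB---BBBBBB------
208 ++=--BBBBBBBBBBBB-------
209 ++=--BBBBBBBBBBBB-------
210 ++=--:BBBBBBBBBB:-B-----
211 ++=--::BBBBBBBB::B------
212 ++=---::::::::-:-B------
213 --=---B:::::::::BB------
214 ------:BBB:::BBBBB------
215 +-----::BBBBBBBBB-------
216 +++====::BBBBBB---------
217 ++-----:::::::::--------
218 ---------:::::::::------
219 ---------::BB--:-===----
220 ---------:::::::-+======
221 --------::::::::=+++====
222 --------:::::::-==+++===
223 -------:::::::-===+++===
```

The collar's outline (x 280–294, y 200–219) matches "home at the far stop" (280–295, 200–220) and not "still lifted" (196–216). Robot is clear; handing in.

```bash
python3 -c "
from workcell import hand_in
print(hand_in())"
```

```text
the job is handed in; nothing more can be done
None
```

I finished every step and handed the job in at about 31 s. The final camera check shows the cover closed, the lever at its far stop and the collar down, but the hand-in returned no verdict.

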